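# Put the bread cage in the toaster and hold the lever at the third click

## Robot

A 7-joint arm with a two-finger parallel gripper is mounted at the origin on the work surface. World frame = base frame: x ahead of the robot, y to its left, z up, the work surface at z = 0. Lengths are in m, angles in rad, forces in N, time in s.
With the tool pointing down it reaches from about 0.4 to 0.875 m from the base axis. Payload 19.3 kg.
Tool frame: the origin (TCP) lies on the centre line of the jaws, within the pads' length; the fingertips stand 19 mm ahead of it and the grasp point (between the pads) is the TCP (bot.nose_length is the distance from the TCP to the fingertips, in m); y points along the fingers, z is the direction in which the jaws open and shut, and the axes are right-handed (so a half turn about y gives the same grasp; the last joint's range is limited). The gripper opens to 85 mm and grips with 20 to 120 N. Pads are 22 mm wide; open, the fingers measure 114 mm over their backs; the gripper's body (76 mm by 85 mm) begins 54 mm behind the grasp point. The pads swing forward as they close: fully open they stand 13 mm farther back than shut.
Start: joints at [-0.07, 0.521, -0.036, 1.599, 0.021, 1.021, -0.113], TCP at [0.625, -0, 0.25] pointing down, gripper open.
Joint ranges: [-2.91, 2.91], [-0.3, 2.13], [-1.5, 1.42], [0.17, 2.43], [-1.26, 4.41], [0.16, 1.93], [-2.52, 2.52]. Speed limits (rad/s): [1.89, 1.89, 2.39, 2.39, 3.01, 3.01, 3.01].

## Interface

Orientations are given as [roll, pitch, yaw] about the fixed x, y, z axes, in that order (R = Rz(yaw) Ry(pitch) Rx(roll)).
In Python, from workcell import observe, cams, workorder, bot gives the robot as it stands. The module is installed in compiled form; this text tells all that it offers.
- The arm moves only by the tool apply_moves, never from a script. Its arguments are lists of equal length, an entry for each row: "jaw": the opening, from -1 (shut) to 1 (fully open), so that 0 is half open; "translation": the shift along the world's x, y, z in m, a list of three; "angular": the turn, a rotation vector about the world's x, y, z in degrees, a list of three. In form: {"jaw": [jaw, ...], "translation": [[x, y, z], ...], "angular": [[ax, ay, az], ...]}. A call has 1 to 5 rows; each row is the pose to reach, as a shift and turn from the pose commanded when the call began; what a row does not reach only later rows make up. A row lasts 1/10 s, in which the tool goes at most 50 mm and 8.59 degrees, less where a joint would pass 70% of its speed; a pose out of reach is approached as far as the arm can. A call with a gripper value outside its range is refused whole. The fingers move at their own pace and stop on an object; "newtons" is the grip in N (left out, the last holds). Time passes only in rows, so rows that repeat a pose let the fingers close. It gives the time, the measured TCP pose, the force and the opening at its end, in the units of the state.
- observe(): the state, without advancing time (a new reading comes with each control period).
- cams.grab_frame(name): name is "scene" or "side" or "wrist"; returns a dict with "pixels" (480x640x3 uint8, red, green, blue), "mtx" (3x3 intrinsics, pixels), "R" (3x3) and "t" (3): a world point X has camera coordinates R X + t. Camera axes: x right, y down, z forward; pixel columns grow to the right and rows downward; lengths in m; the calibration is good to about 2 mm. A picture is of the moment at which its call begins. There is no depth.
- workorder.job_done(): hands the job in, once; it reports no verdict.
The state is a dict: "clock": time; "qpos": joint angles; "qd": joint speeds; "joint_efforts": joint torques, N m; "position": TCP position; "tool_rot": TCP orientation; "force": force on the tool from outside, world axes, zero at the start; "moment": the same for the moment, N m; "grip_width": finger opening in m.
Only numpy, scipy, OpenCV 4.12 (cv2) and the standard library are available. Lean on these libraries where they do the work, as an engineer would, in place of code of your own. Each camera call takes 0.05 s, during which the arm holds its last target. There are 200 camera calls.

## Task

Take the wire toasting cage with its slice of bread out of its stand and lower it (do not drop it) upright into the toaster's slot until you feel it rest on the rack, and let go of it. Then press the toaster's lever down past the first two clicks to the third notch, not on to the bottom stop, and finish while still holding it there: the lever springs back up if it is released. Leave the other things on the counter where they are.

Things in the scene. Friction and masses are not known exactly. Their poses are not given: they have to be found in the camera images.
- toaster: Steel long-slot toaster, fixed, 130 (x) by 260 (y) by 190 tall (z up). Origin: centre of its underside, on the counter. The slot runs along its y; the lever is on its +y end.
- slot_mouth (a point): Centre of the slot's mouth in the toaster's top, 190 mm above the counter. The slot is 34 mm wide (toaster x) and 150 mm long (toaster y). With the lever up, the rack inside (28 by 144 mm) lies 75 mm below the mouth; it is carried by the lever and goes down with it.
- lever (a joint): Travel of the lever, m, 0 = up, grows as it is pressed straight down. Return force about 5 to 7 N at first, 8 to 10 N at the third notch, 4 N more just past each notch, 4 N less just before. Notches at 0.015, 0.030 and 0.045 (third); past the third it stiffens up to about 0.049, then eases; bottom stop at 0.054. It does not latch: let go, it returns to 0.
- lever_top (a point): Centre of the top face of the lever's black paddle knob; moves with the lever. Knob 52 (toaster x) by 34 (toaster y) by 14 mm thick, centre 38 mm out from the toaster's +y end face. Its top is 170 mm above the counter when up, 125 mm at the third notch. Three pairs of dark marks on the end face show the height of the knob's middle at the three notches.
- cage: Wire toasting cage with a slice of bread fixed inside, loose, about 0.12 to 0.27 kg, 22 mm thick (its x), 110 long (its y), frame 100 tall with a black grip bar above it. Origin: centre of its underside, z up. Starts upright in the stand. The two ways round (half turn) are the same.
- cage_grip (a point): Centre of the cage's grip bar, 130 mm above the cage's underside. The bar is 16 mm thick (cage x), 64 long (cage y), 22 tall, on two posts 6 mm thick. When the cage rests on the raised rack this point is 55 mm above the toaster's top.
- stand: Low steel stand for the cage, fixed, base 90 by 150 by 6 mm with a trough 27 by 117 mm inside, walls up to 28 mm above the counter. Origin: centre of its underside. The cage stands on its 6 mm base, long side along the stand's y.
- squeeze_bottle: Bystander: closed squeeze bottle, 60 mm across, 170 tall, stands upright. Origin: centre of its underside.
- gherkin_jar: Bystander: closed glass jar, 72 mm across, 110 tall, upright. Origin: centre of its underside.
- salt_shaker: Bystander: small steel salt shaker, 42 mm across, 78 tall, upright. Origin: centre of its underside.
- mug: Bystander: white mug, 80 mm across, 90 tall, upright. Origin: centre of its underside.
- relish_can: Bystander: closed steel can, 72 mm across, 100 tall, upright. Origin: centre of its underside.
- spatula: Bystander: spatula lying flat on the counter, origin where the 140 mm black handle (its -x) meets the shank, the blade at its +x.
Things that resemble listed ones, but are neither listed nor needed, are in the scene too. Leave any turquoise look-alike of the cage alone.

How it is judged:
By the outcome, as a careful person would: the job done as asked, in the order asked, and still so for the second after the job is handed in, while the arm keeps its last pose, push and grip.
It also fails if it takes over 64 s, if anything falls off the work surface, if the arm or the gripper's body presses on something with over 40 N, if the wrist force passes 120 N, or if a joint passes its speed limit or range.

## Working session

There is one attempt and no reset: what is moved stays moved. The work goes in short steps, Python scripts to look and compute and a tool call to move; the robot and the scene stay as the last step left them, time stands still between calls to the robot, and variables do not carry over. Pictures are saved under pics/ and viewed, about 8 in all and at most 12, crops included, and the job is handed in when it is done.

Besides the shell and the picture viewer there is one more tool, called after "Emit:" in YAML: its name, and indented under it one key for each argument. apply_moves: Moves the arm, as the interface text tells. Its arguments: {"type":"object","properties":{"jaw":{"type":"array"},"translation":{"type":"array"},"angular":{"type":"array"},"newtons":{"type":"number"}},"required":["jaw","translation","angular"]}

```bash
mkdir -p pics; cat > h.py <<'E'
import numpy as np, cv2
from workcell import observe, cams, workorder, bot
def grab(n,f):
    d=cams.grab_frame(n); cv2.imwrite(f'pics/{f}.png',cv2.cvtColor(d['pixels'],cv2.COLOR_RGB2BGR))
    np.savez(f'pics/{f}.npz',mtx=d['mtx'],R=d['R'],t=d['t']); return d
def onz(f,uv,z):
    d=np.load(f'pics/{f}.npz'); r=d['R'].T@np.linalg.inv(d['mtx'])@np.array([*uv,1.]); c=-d['R'].T@d['t']
    return c+r*(z-c[2])/r[2]
def proj(f,X):
    d=np.load(f'pics/{f}.npz'); p=d['mtx']@(d['R']@np.array(X,float)+d['t']); return p[:2]/p[2]
def tri(obs):
    A=[];b=[]
    for f,uv in obs:
        d=np.load(f'pics/{f}.npz'); r=d['R'].T@np.linalg.inv(d['mtx'])@np.array([*uv,1.]); r/=np.linalg.norm(r); c=-d['R'].T@d['t']
        P=np.eye(3)-np.outer(r,r); A.append(P); b.append(P@c)
    A=np.vstack(A);b=np.hstack(b); x=np.linalg.lstsq(A,b,rcond=None)[0]; return x,np.linalg.norm(A@x-b)
E
python3 - <<'E'
from h import *
for n in ('scene','side','wrist'): 
    d=grab(n,n+'0'); print(n,-d['R'].T@d['t'])
print(observe())
E
```

```text
scene [ 1.27781761 -0.31276315  0.83019963]
side [-0.29556035  0.83978625  0.81768455]
wrist [0.62602131 0.06504447 0.37364485]
{'clock': 0.15, 'qpos': array([-0.07019558,  0.52185149, -0.03626951,  1.59984655,  0.02118988,
        1.02113623, -0.11280136]), 'qd': array([ 0.00121848, -0.00113929,  0.00061993, -0.00220429, -0.00094495,
       -0.00028286,  0.00045652]), 'joint_efforts': array([ 4.00798544e-04, -9.27376485e+01,  1.98035471e+00, -3.70049715e+01,
        1.79930578e-02,  6.46477114e-03, -1.41420460e-05]), 'position': array([ 6.24767197e-01, -6.20612788e-05,  2.49885485e-01]), 'tool_rot': array([-1.57164998e+00, -7.85163072e-05, -1.57087046e+00]), 'force': array([-0.59873922, -0.66765271,  1.29665275]), 'moment': array([ 0.03163692, -0.03373981,  0.01930955]), 'grip_width': 0.08528010646891736}
```

View pics/scene0.png

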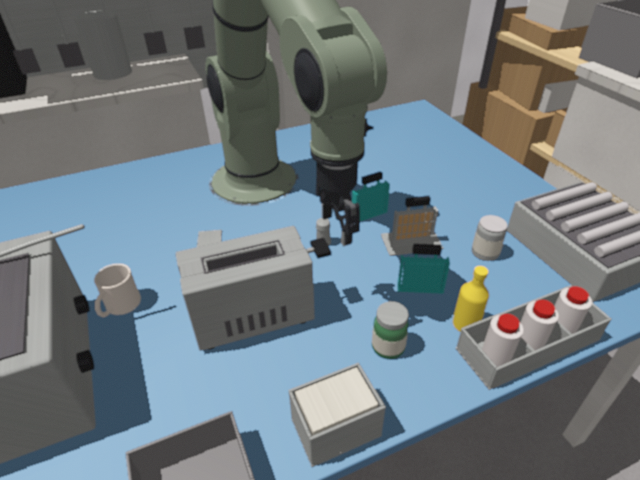

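View pics/side0.png

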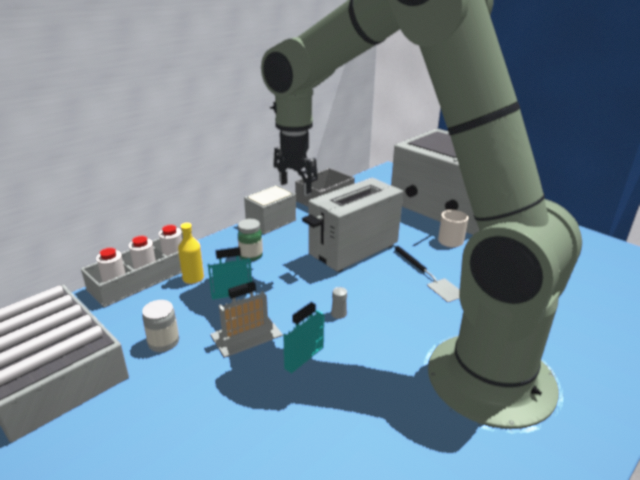

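Scene: the toaster is at (245,285) with its slot at (243,257) and its knob at (320,247). Possible cages are the bread-brown one in the stand (416,222) and the turquoise look-alikes at (370,198) and (423,268). I choose the brown one, seen in side at (245,315). Next I'll take close crops.

```bash
python3 - <<'E'
import cv2
a=cv2.imread('pics/scene0.png')[180:350,170:460]; cv2.imwrite('pics/c1.png',cv2.resize(a,None,fx=2.75,fy=2.75,interpolation=cv2.INTER_CUBIC))
a=cv2.imread('pics/side0.png')[175:375,200:420]; cv2.imwrite('pics/c2.png',cv2.resize(a,None,fx=3,fy=3,interpolation=cv2.INTER_CUBIC))
E
```

```text
(no output)
```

View pics/c1.png

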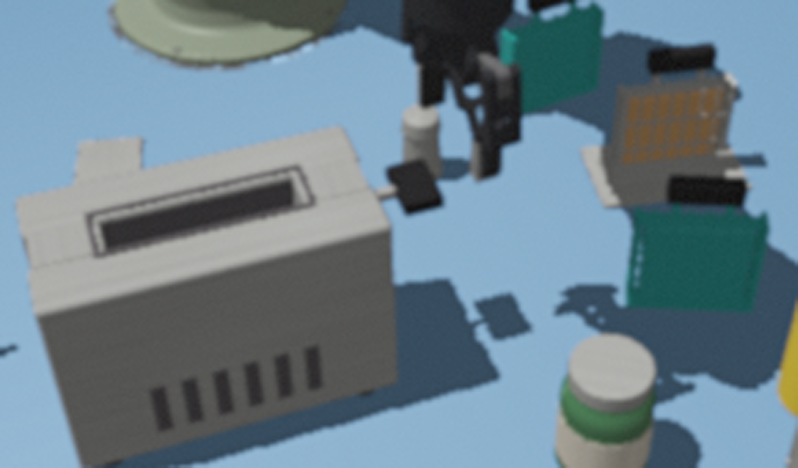

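View pics/c2.png

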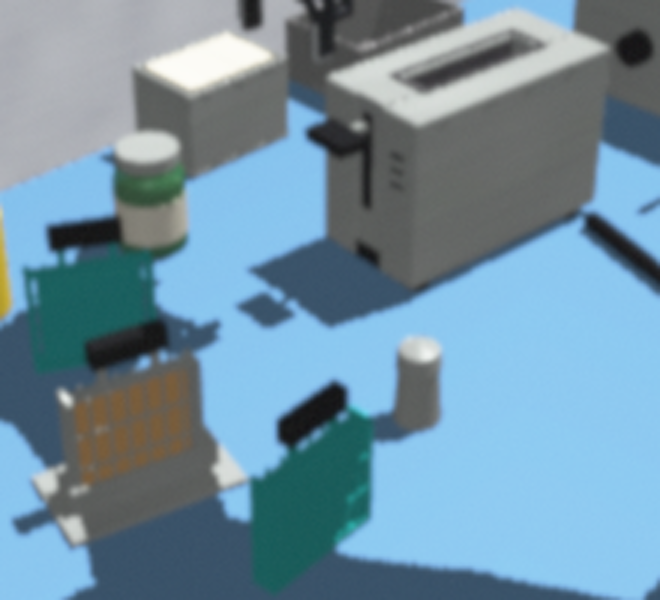

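```bash
python3 - <<'E'
from h import *
S=lambda x,y:('scene0',(170+x/2.75,180+y/2.75)); D=lambda x,y:('side0',(200+x/3,175+y/3))
np.set_printoptions(precision=4,suppress=True)
print('top scene');P=[onz(*S(*p),.19) for p in [(18,200),(342,128),(390,228),(38,312)]];print(np.array(P),np.mean(P,0))
print('top side');Q=[onz(*D(*p),.19) for p in [(327,78),(520,10),(610,45),(415,125)]];print(np.array(Q),np.mean(Q,0))
for P in(P,Q): print([np.linalg.norm(P[i]-P[i-1]) for i in range(4)],[np.degrees(np.arctan2(*(P[i]-P[i-1])[1::-1])) for i in range(4)])
print('slot scene',np.array([onz(*S(*p),.19) for p in [(88,215),(300,168),(313,203),(98,255)]]))
print('slot side',np.array([onz(*D(*p),.19) for p in [(392,77),(515,30),(547,45),(425,95)]]))
print('knob',[onz(*S(*p),.17) for p in [(386,166),(428,158),(443,203),(402,213)]], [onz(*D(*p),.17) for p in [(307,130),(330,118),(368,140),(343,155)]])
print('grip',tri([S(682,58),D(127,345)]), 'tq',tri([S(706,191),D(84,233)]),tri([S(552,0),D(313,413)]))
print('bar ends scene',[onz(*S(*p),.136) for p in[(650,60),(713,56)]],'side',[onz(*D(*p),.136) for p in[(88,355),(165,335)]])
print('stand base corners', [onz(*S(*p),.006) for p in[(583,150),(610,206)]],[onz(*D(*p),.006) for p in[(32,483),(75,545),(245,478)]])
print('jar top',tri([S(612,360),D(148,148)]))
E
```

```text
top scene
[[ 0.4952 -0.3023  0.19  ]
 [ 0.516  -0.0489  0.19  ]
 [ 0.6398 -0.0597  0.19  ]
 [ 0.6173 -0.3114  0.19  ]] [ 0.5671 -0.1806  0.19  ]
top side
[[ 0.6264 -0.0526  0.19  ]
 [ 0.6018 -0.3054  0.19  ]
 [ 0.4854 -0.3027  0.19  ]
 [ 0.5045 -0.0427  0.19  ]] [ 0.5545 -0.1758  0.19  ]
[np.float64(0.12244358574138955), np.float64(0.2542533772274425), np.float64(0.12427495189452184), np.float64(0.25279422711010197)] [np.float64(175.72967189676362), np.float64(85.2970417640209), np.float64(-4.952501732369432), np.float64(-95.11856476639173)]
[np.float64(0.12234768274083357), np.float64(0.2539954314658693), np.float64(0.11644794435163225), np.float64(0.26073022371704535)] [np.float64(-4.658555524583247), np.float64(-95.5515965294968), np.float64(178.66789703901495), np.float64(85.81110125186939)]
slot scene [[ 0.5338 -0.258   0.19  ]
 [ 0.5486 -0.0964  0.19  ]
 [ 0.5907 -0.1014  0.19  ]
 [ 0.579  -0.261   0.19  ]]
slot side [[ 0.5854 -0.0978  0.19  ]
 [ 0.5734 -0.2632  0.19  ]
 [ 0.5286 -0.2583  0.19  ]
 [ 0.5383 -0.0923  0.19  ]]
knob [array([ 0.5521, -0.0265,  0.17  ]), array([0.556
[... 162 characters left out ...]
 array([ 0.5398, -0.0196,  0.17  ]), array([0.5357, 0.0159, 0.17  ])]
grip (array([0.4844, 0.2975, 0.1347]), np.float64(0.0011282880425814512)) tq (array([0.6456, 0.2186, 0.1286]), np.float64(3.849723623415667e-05)) (array([0.335 , 0.244 , 0.1248]), np.float64(0.0004855928759832421))
bar ends scene [array([0.4767, 0.2686, 0.136 ]), array([0.4956, 0.3247, 0.136 ])] side [array([0.4928, 0.3264, 0.136 ]), array([0.4725, 0.2692, 0.136 ])]
stand base corners [array([0.4313, 0.2344, 0.006 ]), array([0.5154, 0.2163, 0.006 ])] [array([0.5361, 0.3622, 0.006 ]), array([0.455 , 0.3794, 0.006 ]), array([0.4218, 0.2378, 0.006 ])]
jar top (array([0.757 , 0.0645, 0.1088]), np.float64(0.001982515432890536))
```

Emit:
apply_moves:
  jaw: [1,1,1,1,1]
  translation:
    - [-0.02,0.044,0.01]
    - [-0.04,0.088,0.02]
    - [-0.06,0.13,0.03]
    - [-0.08,0.17,0.03]
    - [-0.1,0.21,0.03]
  angular:
    - [0,0,-4]
    - [0,0,-8]
    - [0,0,-12]
    - [0,0,-14]
    - [0,0,-15]

```text
clock: 0.65
position: [0.5239, 0.2115, 0.2805]
tool_rot: [-1.571, 0.0, -1.834]
force: [0.4, 0.4, -0.3]
grip_width: 0.0854
```

Emit:
apply_moves:
  jaw: [1,1,1,1]
  translation:
    - [-0.02,0.042,0]
    - [-0.04,0.085,0]
    - [-0.04,0.085,0]
    - [-0.04,0.085,0]
  angular:
    - [0,0,0]
    - [0,0,0]
    - [0,0,0]
    - [0,0,0]

```text
clock: 1.05
position: [0.4844, 0.2957, 0.2801]
tool_rot: [-1.571, -0.0, -1.83]
force: [1.2, -0.7, 0.5]
grip_width: 0.0857
```

```bash
python3 - <<'E'
from h import *
d=grab('wrist','w1'); print(observe()['position'],proj('w1',[.484,.297,.141]))
E
```

```text
[0.48513009 0.29451204 0.28009852] [320.06844843 232.77960571]
```

View pics/w1.png

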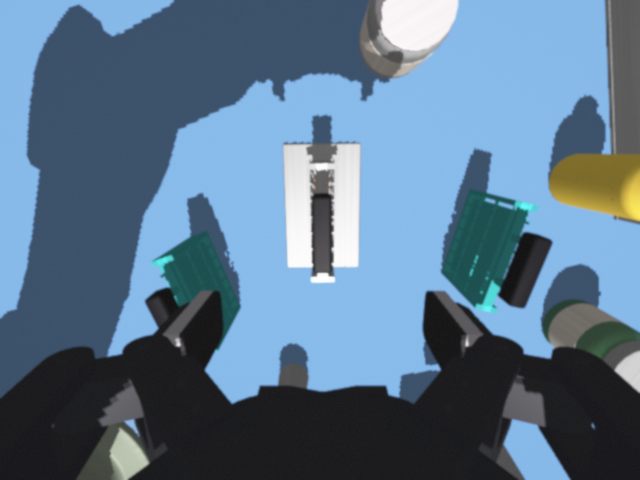

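Wrist view: the bread cage's bar spans (321,195) to (321,277), lined up with the jaws. The stand is square to the picture, and both turquoise cages are clear to either side.

```bash
python3 - <<'E'
from h import *
for p in [(321.5,195),(321.5,277),(321.5,236)]: print(onz('w1',p,.147 if 0 else .144))
print([onz('w1',p,.006) for p in [(322,143),(323,267)]])
E
```

```text
[0.4930846  0.32656618 0.144     ]
[0.4756067  0.26096142 0.144     ]
[0.48463299 0.29484237 0.144     ]
[array([0.50392587, 0.36672247, 0.006     ]), array([0.46662535, 0.22159739, 0.006     ])]
```

Emit:
apply_moves:
  jaw: [1,1,0.2,0.2,0.2]
  translation:
    - [0,0,-0.05]
    - [0,0,-0.09]
    - [0,0,-0.12]
    - [0,0,-0.142]
    - [0,0,-0.142]
  angular:
    - [0,0,0]
    - [0,0,0]
    - [0,0,0]
    - [0,0,0]
    - [0,0,0]

```text
clock: 1.6
position: [0.4845, 0.2927, 0.1357]
tool_rot: [-1.573, -0.004, -1.835]
force: [-0.2, -0.3, 1.2]
grip_width: 0.0515
```

Emit:
apply_moves:
  jaw: [-1,-1,-1,-1,-1]
  translation:
    - [0,0,0]
    - [0,0,0]
    - [0,0,0]
    - [0,0,0]
    - [0,0,0]
  angular:
    - [0,0,0]
    - [0,0,0]
    - [0,0,0]
    - [0,0,0]
    - [0,0,0]
  newtons: 40

```text
clock: 2.1
position: [0.4853, 0.2952, 0.1398]
tool_rot: [-1.57, 0.001, -1.833]
force: [-3.5, -1.1, 7.4]
grip_width: 0.0152
```

Emit:
apply_moves:
  jaw: [-1,-1,-1,-1]
  translation:
    - [0,0,0]
    - [0,0,0.01]
    - [0,0,0.03]
    - [0,0,0.03]
  angular:
    - [0,0,0]
    - [0,0,0]
    - [0,0,0]
    - [0,0,0]

```text
clock: 2.5
position: [0.4862, 0.2956, 0.1714]
tool_rot: [-1.568, 0.003, -1.833]
force: [0.4, -0.5, -1.7]
grip_width: 0.0152
```

Emit:
apply_moves:
  jaw: [-1,-1,-1,-1,-1]
  translation:
    - [0,0,0.03]
    - [0,0,0.07]
    - [0,0,0.11]
    - [0,-0.02,0.15]
    - [0.01,-0.05,0.19]
  angular:
    - [0,0,0]
    - [0,0,0]
    - [0,0,0]
    - [0,0,2]
    - [0,0,4]
  newtons: 60

```text
clock: 3.0
position: [0.4937, 0.2463, 0.3596]
tool_rot: [-1.571, 0.001, -1.758]
force: [0.7, -0.2, -0.8]
grip_width: 0.015
```

Emit:
apply_moves:
  jaw: [-1,-1,-1,-1,-1]
  translation:
    - [0.01,-0.04,0.02]
    - [0.02,-0.08,0.03]
    - [0.03,-0.12,0.03]
    - [0.035,-0.16,0.03]
    - [0.04,-0.2,0.03]
  angular:
    - [0,0,2]
    - [0,0,4]
    - [0,0,6]
    - [0,0,6]
    - [0,0,6]

```text
clock: 3.5
position: [0.5347, 0.0437, 0.3879]
tool_rot: [-1.57, 0.0, -1.658]
force: [0.5, 0.2, -1.3]
grip_width: 0.0146
```

Emit:
apply_moves:
  jaw: [-1,-1,-1,-1,-1]
  translation:
    - [0.005,-0.04,0]
    - [0.01,-0.08,0]
    - [0.015,-0.12,0]
    - [0.02,-0.16,0]
    - [0.024,-0.2,0]
  angular:
    - [0,0,0]
    - [0,0,0]
    - [0,0,0]
    - [0,0,0]
    - [0,0,0]

```text
clock: 4.0
position: [0.5587, -0.1561, 0.3879]
tool_rot: [-1.57, 0.0, -1.658]
force: [1.6, 0.6, -1.2]
grip_width: 0.0146
```

Emit:
apply_moves:
  jaw: [-1,-1,-1,-1,-1]
  translation:
    - [0,-0.04,0]
    - [0,-0.08,0]
    - [0,-0.115,0]
    - [0,-0.115,0]
    - [0,-0.115,0]
  angular:
    - [0,0,0]
    - [0,0,0]
    - [0,0,0]
    - [0,0,0]
    - [0,0,0]

```text
clock: 4.5
position: [0.5585, -0.2701, 0.3874]
tool_rot: [-1.571, 0.0, -1.66]
force: [0.3, 1.5, -2.5]
grip_width: 0.0147
```

```bash
python3 - <<'E'
from h import *
d=grab('wrist','w2'); grab('scene','s2'); grab('side','d2'); o=observe(); print(o['position'],o['tool_rot'],o['force'])
a=cv2.imread('pics/w2.png'); b=cv2.imread('pics/s2.png')[130:360,140:380];c=cv2.imread('pics/d2.png')[80:310,260:500]
cv2.imwrite('pics/m2.png',np.hstack([cv2.resize(a[:, 170:490],(400,600)),np.vstack([cv2.resize(x,(313,300)) for x in(b,c)])]))
E
```

```text
[ 0.55901616 -0.26841105  0.38768975] [-1.57050980e+00  4.01747415e-04 -1.65679204e+00] [-1.07872793 -0.02312066 -1.55845691]
```

View pics/m2.png

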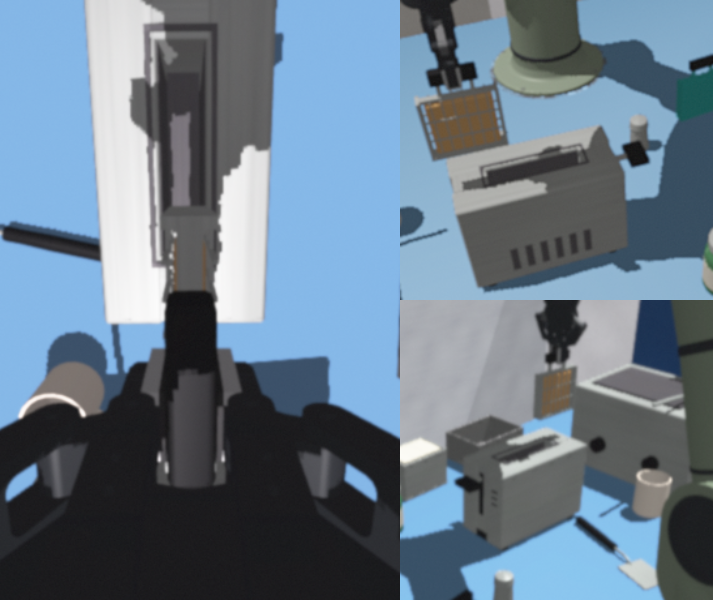

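Wrist (montage ×1.25): the slot's frame runs from (145,25) to (153,265) on the left and (217,25) to (215,215) on the right. The toaster's edges are at (85,0)–(106,323) and (276,0)–(264,323). The cage hangs about upright.

```bash
python3 - <<'E'
from h import *
np.set_printoptions(precision=4,suppress=True)
W=lambda x,y:onz('w2',(170+x/1.25,y/1.25),.19)
print('edges',np.array([W(*p) for p in[(85,0),(106,323),(276,0),(264,323)]]))
print('frame',np.array([W(*p) for p in[(145,25),(153,265),(217,25),(215,215)]]))
R=np.array([[1,0],[0,1]])
a=np.radians(-5);c=np.array([.559,-.179])
for x,y in[(-.065,-.13),(.065,-.13),(-.017,.075),(.017,.075),(-.065,.1)]:
    X=[c[0]+x*np.cos(a)-y*np.sin(a),c[1]+x*np.sin(a)+y*np.cos(a),.19]; q=proj('w2',X);print((x,y),(q[0]-170)*1.25,q[1]*1.25)
# high-res crops
i=cv2.imread('pics/w2.png')[0:270,220:400]; cv2.imwrite('pics/c3.png',cv2.resize(i,None,fx=2.2,fy=2.2,interpolation=cv2.INTER_CUBIC))
for f,(x,y,w,h) in dict(s2=(140,160,80,80),d2=(370,130,60,90)).items():
    print(f)
E
```

```text
edges [[ 0.506  -0.0783  0.19  ]
 [ 0.488  -0.3038  0.19  ]
 [ 0.6328 -0.0896  0.19  ]
 [ 0.615  -0.3151  0.19  ]]
frame [[ 0.5441 -0.0964  0.19  ]
 [ 0.5311 -0.2601  0.19  ]
 [ 0.5926 -0.1007  0.19  ]
 [ 0.582  -0.2263  0.19  ]]
(-0.065, -0.13) 99.53335237880296 322.36425425298034
(0.065, -0.13) 260.69312788868507 322.14997238245974
(-0.017, 0.075) 152.67037098143263 34.94800856351514
(0.017, 0.075) 202.71340110684326 34.86284980203058
(-0.065, 0.1) 79.43929877068928 -7.5007040954466495
s2
d2
```

Emit:
apply_moves:
  jaw: [-1,-1,-1,-1,-1]
  translation:
    - [0.001,0.03,0]
    - [0.002,0.06,0]
    - [0.003,0.09,0]
    - [0.003,0.09,-0.025]
    - [0.003,0.09,-0.045]
  angular:
    - [0,0,0.4]
    - [0,0,0.4]
    - [0,0,0.4]
    - [0,0,0.4]
    - [0,0,0.4]

```text
clock: 5.15
position: [0.5621, -0.1773, 0.3423]
tool_rot: [-1.57, 0.0, -1.648]
force: [-0.3, -0.4, -2.2]
grip_width: 0.0146
```

Emit:
apply_moves:
  jaw: [-1,-1]
  translation:
    - [0,0,0]
    - [0,0,0]
  angular:
    - [0,0,0]
    - [0,0,0]

```text
clock: 5.35
position: [0.562, -0.179, 0.3433]
tool_rot: [-1.57, 0.0, -1.65]
force: [0.1, -0.2, -1.1]
grip_width: 0.0148
```

```bash
python3 - <<'E'
from h import *
grab('wrist','w3');grab('scene','s3'); grab('side','d3'); o=observe(); print(o['position'],o['tool_rot'],o['force'])
w=cv2.imread('pics/w3.png')[:,220:420];b=cv2.imread('pics/s3.png')[150:300,170:320];c=cv2.imread('pics/d3.png')[110:260,290:440]
cv2.imwrite('pics/m3.png',np.hstack([cv2.resize(w,(250,600)),np.vstack([cv2.resize(x,(450,300),interpolation=2)for x in (b,c)])]))
cv2.imwrite('pics/m3.png',np.hstack([cv2.resize(x,(400,400),interpolation=2)for x in (b,c)]))
E
```

```text
[ 0.56219595 -0.17949533  0.34369362] [-1.56918266e+00 -1.52035319e-04 -1.65108532e+00] [-0.41262229  0.00775709 -1.73257065]
```

View pics/m3.png

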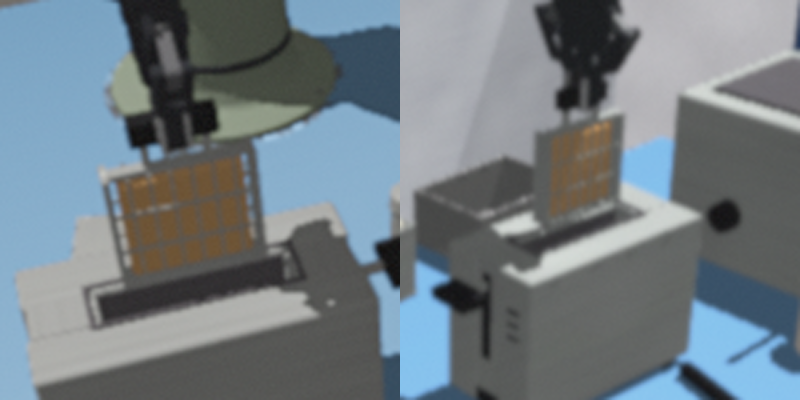

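The cage's bottom edge, (125,285)–(267,250) on the left, sits above the slot and parallel to it. I'll lower it, watching the force.

```bash
python3 - <<'E'
from h import *
a=np.radians(-4.6);c=np.array([.562,-.1795])
for x,y in[(.011,-.055),(.011,.055),(-.011,.055),(-.011,-.055)]:
    X=[c[0]+x*np.cos(a)-y*np.sin(a),c[1]+x*np.sin(a)+y*np.cos(a),.2115]; q=(proj('s3',X)-[170,150])*400/150;r=(proj('d3',X)-[290,110])*400/150+[400,0];print((x,y),q,r)
E
```

```text
(0.011, -0.055) [121.31491026 287.26938836] [606.04103155 190.75171766]
(0.011, 0.055) [265.74571839 253.97948588] [532.49100085 217.76264739]
(-0.011, 0.055) [258.64548655 236.4901071 ] [546.71139065 224.64415364]
(-0.011, -0.055) [116.46044263 268.71759748] [620.38258569 197.08113167]
```

Emit:
apply_moves:
  jaw: [-1,-1,-1,-1]
  translation:
    - [0,0,-0.012]
    - [0,0,-0.024]
    - [0,0,-0.036]
    - [0,0,-0.036]
  angular:
    - [0,0,0]
    - [0,0,0]
    - [0,0,0]
    - [0,0,0]

```text
clock: 5.9
position: [0.561, -0.1792, 0.3043]
tool_rot: [-1.574, 0.0, -1.651]
force: [-0.1, 0.6, -1.6]
grip_width: 0.0151
```

Emit:
apply_moves:
  jaw: [-1,-1,-1,-1,-1]
  translation:
    - [0,0,-0.012]
    - [0,0,-0.024]
    - [0,0,-0.036]
    - [0,0,-0.046]
    - [0,0,-0.046]
  angular:
    - [0,0,0]
    - [0,0,0]
    - [0,0,0]
    - [0,0,0]
    - [0,0,0]

```text
clock: 6.4
position: [0.5612, -0.1792, 0.2589]
tool_rot: [-1.573, 0.0, -1.651]
force: [-0.3, 0.1, -0.9]
grip_width: 0.0151
```

Emit:
apply_moves:
  jaw: [-1,-1,-1,-1,-1]
  translation:
    - [0,0,-0.002]
    - [0,0,-0.004]
    - [0,0,-0.006]
    - [0,0,-0.008]
    - [0,0,-0.008]
  angular:
    - [0,0,0]
    - [0,0,0]
    - [0,0,0]
    - [0,0,0]
    - [0,0,0]

```text
clock: 6.9
position: [0.5618, -0.1794, 0.2524]
tool_rot: [-1.571, 0.0, -1.651]
force: [0.0, -0.6, -1.3]
grip_width: 0.0148
```

Emit:
apply_moves:
  jaw: [-1,-1,-1,-1]
  translation:
    - [0,0,-0.001]
    - [0,0,-0.002]
    - [0,0,-0.003]
    - [0,0,-0.003]
  angular:
    - [0,0,0]
    - [0,0,0]
    - [0,0,0]
    - [0,0,0]

```text
clock: 7.3
position: [0.5617, -0.1794, 0.2494]
tool_rot: [-1.571, 0.0, -1.651]
force: [0.5, 0.1, -2.1]
grip_width: 0.015
```

Emit:
apply_moves:
  jaw: [-1,-1,-1]
  translation:
    - [0,0,-0.001]
    - [0,0,-0.002]
    - [0,0,-0.002]
  angular:
    - [0,0,0]
    - [0,0,0]
    - [0,0,0]

```text
clock: 7.6
position: [0.562, -0.1796, 0.248]
tool_rot: [-1.57, -0.0, -1.651]
force: [-1.9, 0.0, 6.9]
grip_width: 0.0154
```

Contact felt: the force went from −2 to +7 N at z 0.248, against 0.247 expected. I'll ease off and release.

Emit:
apply_moves:
  jaw: [-1,-0.3,-0.1,0,0]
  translation:
    - [0,0,0.0005]
    - [0,0,0.0005]
    - [0,0,0.0005]
    - [0,0,0.0005]
    - [0,0,0.0005]
  angular:
    - [0,0,0]
    - [0,0,0]
    - [0,0,0]
    - [0,0,0]
    - [0,0,0]
  newtons: 20

```text
clock: 8.1
position: [0.5618, -0.1794, 0.2479]
tool_rot: [-1.571, 0.0, -1.651]
force: [-0.5, 0.3, 0.8]
grip_width: 0.0425
```

Emit:
apply_moves:
  jaw: [0,0,0,0,0]
  translation:
    - [0,0,0.01]
    - [0,0,0.03]
    - [0,0,0.06]
    - [0,0,0.08]
    - [0,0,0.08]
  angular:
    - [0,0,0]
    - [0,0,0]
    - [0,0,0]
    - [0,0,0]
    - [0,0,0]

```text
clock: 8.6
position: [0.5627, -0.1798, 0.3315]
tool_rot: [-1.566, -0.001, -1.651]
force: [-0.0, 0.2, 0.2]
grip_width: 0.0428
```

Emit:
apply_moves:
  jaw: [-1,-1,-1,-1,-1]
  translation:
    - [0,0.04,0]
    - [0,0.08,0]
    - [0,0.12,0]
    - [0.005,0.15,0]
    - [0.005,0.15,0]
  angular:
    - [0,0,0]
    - [0,0,0]
    - [0,0,0]
    - [0,0,0]
    - [0,0,0]

```text
clock: 9.1
position: [0.5671, -0.0247, 0.328]
tool_rot: [-1.571, 0.002, -1.645]
force: [0.2, -0.4, 0.3]
grip_width: 0.0
```

```bash
python3 - <<'E'
from h import *
grab('wrist','w4');grab('scene','s4'); grab('side','d4'); o=observe(); print(o['position'],o['tool_rot'],o['force'],o['grip_width'])
w=cv2.imread('pics/w4.png');b=cv2.imread('pics/s4.png')[160:340,170:350];c=cv2.imread('pics/d4.png')[130:310,280:460]
cv2.imwrite('pics/m4.png',np.hstack([cv2.resize(w[:,160:480],(400,600)),np.vstack([cv2.resize(x,(300,300),interpolation=2)for x in (b,c)])]))
print(proj('w4',[.5755,-.0125,.17]), proj('w4',[.572,-.05,.19]))
E
```

```text
[ 0.56665857 -0.03008225  0.3280086 ] [-1.57103200e+00 -4.55030353e-04 -1.65149363e+00] [-0.7378882   0.63069293  0.0045881 ] 0.00010817913100676286
[329.93168736 214.2908459 ] [329.33679672 263.69783575]
```

View pics/m4.png

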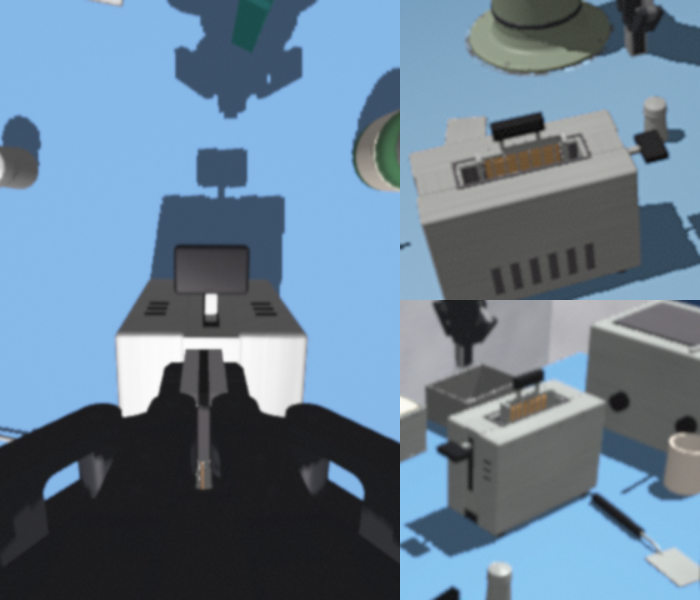

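The cage sits upright in the slot, released. The knob is at (211,268) in the montage, which is full-frame (329,215) against (330,214) predicted from the toaster pose. So lever_top is at (0.5755, −0.0125). I'll press with shut fingers, about 4 mm outward of centre to stay clear of the toaster.

Emit:
apply_moves:
  jaw: [-1,-1,-1,-1,-1]
  translation:
    - [0.009,0.022,0]
    - [0.009,0.022,-0.05]
    - [0.009,0.022,-0.09]
    - [0.009,0.022,-0.12]
    - [0.009,0.022,-0.13]
  angular:
    - [0,0,0]
    - [0,0,0]
    - [0,0,0]
    - [0,0,0]
    - [0,0,0]

```text
clock: 9.75
position: [0.5745, -0.0088, 0.1954]
tool_rot: [-1.575, -0.001, -1.653]
force: [-0.2, 0.4, 1.4]
grip_width: 0.0
```

Emit:
apply_moves:
  jaw: [-1,-1,-1,-1,-1]
  translation:
    - [0,0,-0.003]
    - [0,0,-0.006]
    - [0,0,-0.009]
    - [0,0,-0.012]
    - [0,0,-0.012]
  angular:
    - [0,0,0]
    - [0,0,0]
    - [0,0,0]
    - [0,0,0]
    - [0,0,0]

```text
clock: 10.25
position: [0.5765, -0.0076, 0.187]
tool_rot: [-1.569, 0.0, -1.651]
force: [-1.3, -0.6, 8.1]
grip_width: -0.0001
```

Emit:
apply_moves:
  jaw: [-1,-1,-1,-1]
  translation:
    - [0,0,-0.004]
    - [0,0,-0.008]
    - [0,0,-0.01]
    - [0,0,-0.01]
  angular:
    - [0,0,0]
    - [0,0,0]
    - [0,0,0]
    - [0,0,0]

```text
clock: 10.65
position: [0.5763, -0.0075, 0.1764]
tool_rot: [-1.57, 0.0, -1.651]
force: [2.8, -1.7, 2.5]
grip_width: -0.0
```

Emit:
apply_moves:
  jaw: [-1,-1,-1,-1,-1]
  translation:
    - [0,0,-0.003]
    - [0,0,-0.006]
    - [0,0,-0.009]
    - [0,0,-0.012]
    - [0,0,-0.012]
  angular:
    - [0,0,0]
    - [0,0,0]
    - [0,0,0]
    - [0,0,0]
    - [0,0,0]

```text
clock: 11.15
position: [0.5761, -0.0074, 0.1641]
tool_rot: [-1.57, 0.0, -1.651]
force: [1.6, -1.4, 3.1]
grip_width: 0.0002
```

Emit:
apply_moves:
  jaw: [-1,-1,-1,-1,-1]
  translation:
    - [0,0,-0.003]
    - [0,0,-0.006]
    - [0,0,-0.009]
    - [0,0,-0.012]
    - [0,0,-0.012]
  angular:
    - [0,0,0]
    - [0,0,0]
    - [0,0,0]
    - [0,0,0]
    - [0,0,0]

```text
clock: 11.65
position: [0.5761, -0.0075, 0.1523]
tool_rot: [-1.57, 0.0, -1.651]
force: [0.0, -1.6, 9.7]
grip_width: 0.0
```

Emit:
apply_moves:
  jaw: [-1,-1,-1,-1]
  translation:
    - [0,0,-0.002]
    - [0,0,-0.004]
    - [0,0,-0.005]
    - [0,0,-0.005]
  angular:
    - [0,0,0]
    - [0,0,0]
    - [0,0,0]
    - [0,0,0]

```text
clock: 12.05
position: [0.5761, -0.0075, 0.1472]
tool_rot: [-1.57, 0.0, -1.651]
force: [3.9, -1.2, 5.2]
grip_width: 0.0003
```

Emit:
apply_moves:
  jaw: [-1,-1,-1]
  translation:
    - [0,0,-0.0012]
    - [0,0,-0.0012]
    - [0,0,-0.0012]
  angular:
    - [0,0,0]
    - [0,0,0]
    - [0,0,0]

```text
clock: 12.35
position: [0.5761, -0.0075, 0.1461]
tool_rot: [-1.57, 0.0, -1.651]
force: [2.6, -1.5, 5.5]
grip_width: 0.0
```

Emit:
apply_moves:
  jaw: [-1,-1,-1]
  translation:
    - [0,0,-0.001]
    - [0,0,-0.001]
    - [0,0,-0.001]
  angular:
    - [0,0,0]
    - [0,0,0]
    - [0,0,0]

```text
clock: 12.65
position: [0.5761, -0.0075, 0.1451]
tool_rot: [-1.57, 0.0, -1.651]
force: [1.9, -1.9, 6.8]
grip_width: 0.0001
```

Emit:
apply_moves:
  jaw: [-1,-1,-1]
  translation:
    - [0,0,-0.0008]
    - [0,0,-0.0008]
    - [0,0,-0.0008]
  angular:
    - [0,0,0]
    - [0,0,0]
    - [0,0,0]

```text
clock: 12.95
position: [0.5761, -0.0075, 0.1444]
tool_rot: [-1.57, 0.0, -1.651]
force: [1.3, -0.9, 8.5]
grip_width: -0.0003
```

Emit:
apply_moves:
  jaw: [-1,-1,-1]
  translation:
    - [0,0,-0.0004]
    - [0,0,-0.0004]
    - [0,0,-0.0004]
  angular:
    - [0,0,0]
    - [0,0,0]
    - [0,0,0]

```text
clock: 13.25
position: [0.5761, -0.0074, 0.144]
tool_rot: [-1.57, 0.0, -1.651]
force: [1.3, -1.1, 8.6]
grip_width: -0.0002
```

```bash
python3 - <<'E'
from h import *
grab('scene','s5'); grab('side','d5'); o=observe(); print(o['position'],o['force'])
b=cv2.imread('pics/s5.png')[160:340,170:350];c=cv2.imread('pics/d5.png')[180:280,290:390]
cv2.imwrite('pics/m5.png',np.hstack([cv2.resize(b,(300,300),interpolation=2),cv2.resize(c,(500,500),interpolation=2)[:300]]) if 0 else np.hstack([cv2.resize(b,(300,500),interpolation=2),cv2.resize(c,(500,500),interpolation=2)]))
E
```

```text
[ 0.57610844 -0.00744021  0.14404696] [ 1.51430234 -0.08852668  8.73626689]
```

View pics/m5.png

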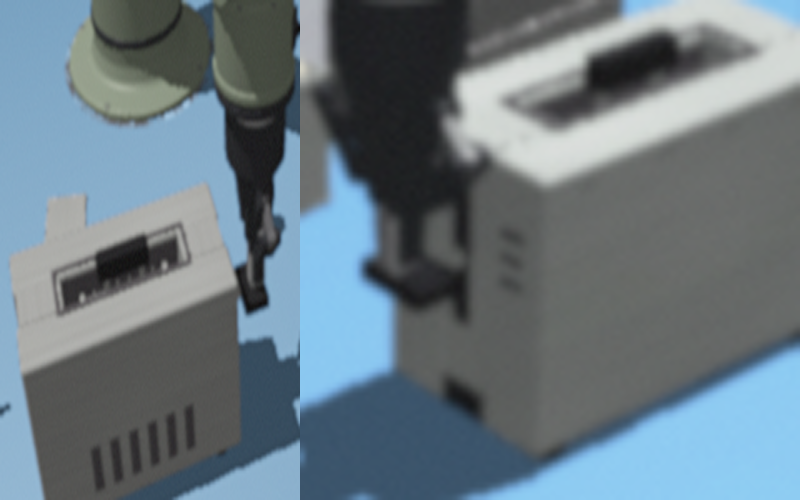

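The cage went down with the rack and stands upright, with its bar just above the slot. The knob at (415,280) is level with the lowest mark at (513,283), and the force of 8.7 N fits the third notch. I'm handing in.

```bash
python3 - <<'E'
from h import *
print(workorder.job_done()); o=observe(); print(o['clock'],o['position'],o['force'])
E
```

```text
the job is handed in; nothing more can be done
None
the job is handed in; nothing more can be done
```

I took the bread cage from its stand and lowered it upright into the toaster slot until it rested on the rack. I felt contact at tool height 0.248 m, against about 0.247 m expected, and then let go.

I then pressed the lever past two clicks and handed the job in while still holding it at the third notch. The last readings were tool height 0.144 m, which puts the lever at about 0.045 m, and a push of 8.7 N, within the 8–10 N given for that notch.

The last pictures show the knob level with the lowest mark and the cage upright in the slot, lowered with the rack. I didn't touch the other items. No check failed. The first far-camera estimates of the toaster differed by about 8 mm, and the wrist camera settled that before I lowered the cage.

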